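# Load two closed moisture tins into the sloped flow lane

## Robot

A 7-joint arm with a two-finger parallel gripper is mounted at the origin on a cart in front of the work surface, level with it; the furniture and walls round the work are solid. World frame = base frame: x ahead of the robot, y to its left, z up, the work surface at z = 0. Lengths are in mm, angles in rad, forces in N, time in s.
With the tool pointing down it reaches from about 425 to 1025 mm from the base axis. Payload 9.4 kg.
Tool frame: the origin (TCP) lies at the very end of the fingers, on their centre line; the grasp point (between the pads) lies 19 mm behind it (manip.hold_point_z is the distance from the TCP to the grasp point, in mm); z points along the fingers, y is the line along which they close (so a half turn about z gives the same grasp; the last joint's range is limited). The gripper opens to 85 mm and grips with 20 to 120 N. Pads are 22 mm wide; open, the fingers measure 114 mm over their backs; the gripper's body (76 mm by 85 mm) begins 54 mm behind the grasp point. The pads swing forward as they close: fully open they stand 13 mm farther back than shut.
Start: joints at [1.204, 0.599, -0.003, 1.599, 0.002, 0.943, -0.08], TCP at [207.167, -694.77, 231.275] pointing down, gripper open.
Joint ranges: [-2.57, 2.57], [-0.35, 1.97], [-1.29, 1.29], [0.11, 2.56], [-1.05, 4.19], [0.11, 1.86], [-2.63, 2.63]. Speed limits (rad/s): [2.22, 2.22, 3.01, 3.01, 3.14, 3.14, 3.14].

## Interface

Orientations are given as a unit quaternion [w, x, y, z].
In Python, from workcell import manip gives the robot as it stands.
- The arm moves only by the tool carry_out, never from a script. Its argument "targets" is a list of rows, each an object with "claw": the finger opening in mm, from 0 to 85.4; "xyz": the shift along the world's x, y, z in mm, a list of three; "twist": the turn about the world's z in rad. In form: [{"claw": claw, "xyz": [tx, ty, tz], "twist": twist}, ...]. A call has 1 to 12 rows; each row shifts and turns the commanded pose from where the row before left it; what a row does not reach is not made up. A row lasts 1/12 s, in which the tool goes at most 41.7 mm and 7.16 degrees, less where a joint would pass 70% of its speed; a pose out of reach is approached as far as the arm can. A call is refused whole if a number of a shift passes 41.7 or a number of a turn 0.125, either way. A call with a gripper value outside its range is refused whole. The fingers move at their own pace and stop on an object; "newtons" is the grip in N (left out, the last holds). Time passes only in rows, so rows that do not move let the fingers close. It gives the time, the measured TCP pose, the force, the opening and the grip force at its end, in the units of the state.
- manip.state(): the state, without advancing time (a new reading comes with each control period).
- manip.read_camera(name): name is "side" or "top"; returns (picture, depth): 480x640x3 uint8, red, green, blue; 480x640 float32, mm along the optical axis (not along the pixel's ray), 0 where there is no reading.
- manip.camera_params(name): a dict with "fov_y" (degrees; the focal length in pixels is half the picture's height over the tangent of half this angle, whatever the lens; pixels are square), "cx", "cy" (the principal point, pixels), "rvec" (rotation vector, rad) and "tvec" (3), from world to camera coordinates, as OpenCV has them. Camera axes: x right, y down, z forward; pixel columns grow to the right and rows downward; lengths in mm; the calibration is good to about 2 mm. A picture is of the moment at which its call begins. camera_params takes no time and is no camera call.
- manip.finish_job(): hands the job in; it is judged then, once.
Trained networks look in the newest picture that a camera, given by its name, has taken for a name from the list of things; names that differ only in an ending like _2 or _b are one class to them, and where a whole thing is asked for, a point or a joint stands for the part that bears it (a point fixed in the world has none). Each returns a list of dicts, best first, with "confidence" (0 to 1); they miss things now and then, are a little off and sometimes report something else, mostly with a low value. They report only what shows in the picture. A call takes as long as a camera call. They do not tell look-alikes from the thing itself.
- manip.look_for(camera, thing): "position" ([x, y, z] in mm, in world coordinates, good to about 4 mm: the middle of the surface that is visible of it).
- manip.place_of(camera, thing): "position" ([x, y, z] in mm, in world coordinates, good to about 4 mm: a listed point, or the origin of a listed thing).
The state is a dict: "clock": time; "joint_pos": joint angles; "joint_vel": joint speeds; "tau": joint torques, N m; "eef_pos": TCP position; "ee_rot": TCP orientation; "ft_force": force on the tool from outside, world axes, zero at the start; "torque": the same for the moment, N m; "width": finger opening in mm; "grip_force": force on a finger pad.
Only numpy, scipy, OpenCV 4.12 (cv2) and the standard library are available. Lean on these libraries where they do the work, as an engineer would, in place of code of your own. Each camera call takes 0.05 s, during which the arm holds its last target. There are 200 camera calls.

## Task

Load the two closed moisture tins that stand beside the open tin of soil in the middle of the bench (not those beyond the balance), in either order, into the sloped flow lane: set each one upright in the open upper end, so that the first runs down under the clear cover to the stop and the second comes to rest behind it. Leave the open tin standing where it is.

Things in the scene. Friction and masses are not known exactly. Their poses are not given: they have to be found in the camera images.
- flow_rack: fixed rack 266x96x132 mm with one slick lane sloping down 22 deg. Origin on the bench below its middle; x level, downhill along the lane, y across, z up. Lane floor: z = 70 mm - 0.404 x, from upper end x = -130 mm to stop plate x = 130. 84 mm wide inside, lips 10 mm high. Clear cover 54 mm above the floor from x = 15 mm to the stop; x = -130 to 15 is open above for loading. Tins slide by themselves
- big_tin_center (a point): centre, half-way up, of a closed round aluminium tin, 39 mm high, 64 mm across the lid (the top 11 mm), body 60 mm, 80 g give or take; z up its axis. Stands loose on the bench
- small_tin_center (a point): the same for the other closed aluminium tin, 35 mm high, 57 mm across the lid (the top 11 mm), body 53 mm
- open_tin_center (a point): centre, half-way up, of the open aluminium tin without lid, brown soil showing in it, 61 mm across and 36 mm high; not to be moved
Things that resemble listed ones, but are neither listed nor needed, are in the scene too. What is shaped like the part that bears small_tin_center but green or red is not meant.

How it is judged:
By the outcome, as a careful person would: the job done as asked, in the order asked, and still so for the second after the job is handed in, with the robot touching nothing.
It also fails if it takes over 53 s, if anything falls off the work surface, if the arm or the gripper's body presses on something with over 40 N, if the wrist force passes 120 N, or if a joint passes its speed limit or range.

## Working session

There is one attempt and no reset: what is moved stays moved. The work goes in short steps, Python scripts to look and compute and a tool call to move; the robot and the scene stay as the last step left them, time stands still between calls to the robot, and variables do not carry over. Pictures are saved under pics/ and viewed, at most 10 in all, crops included, and the job is handed in when it is done.

Besides the shell and the picture viewer there is one more tool, called by a JSON object that holds its "op" and its "data", one argument or row to a line. carry_out: Moves the arm, as the interface text tells. Its arguments: {"type":"object","properties":{"targets":{"type":"array","items":{"type":"object","properties":{"claw":{"type":"number"},"xyz":{"type":"array","items":{"type":"number"}},"twist":{"type":"number"}}}},"newtons":{"type":"number"}},"required":["targets"]}

```bash
mkdir -p pics && python3 - <<'E'
from workcell import manip
import cv2
for c in("top","side"):
    p,d=manip.read_camera(c); cv2.imwrite(f"pics/{c}0.png",p[:,:,::-1])
    print(c,manip.camera_params(c))
    for t in("flow_rack","big_tin_center","small_tin_center","open_tin_center"):
        print(t,[( [round(v) for v in r["position"]],round(r["confidence"],2)) for r in manip.place_of(c,t)])
s=manip.state();print(s)
E
```

```text
top {'fov_y': 55.33185759479633, 'cx': 316.5048101937482, 'cy': 234.356973611486, 'rvec': array([ 2.11336454, -2.15961533,  0.15113086]), 'tvec': array([-97.89403536, 463.60631322, 930.78970722])}
flow_rack [([516, 184, 4], 0.94), ([513, -130, 17], 0.18)]
big_tin_center [([467, -254, 23], 0.74)]
small_tin_center [([398, -378, 16], 0.95), ([381, -150, 16], 0.86), ([513, -128, 20], 0.82), ([391, 175, 16], 0.76), ([491, -27, 17], 0.6)]
open_tin_center [([502, -398, 14], 0.71)]
side {'fov_y': 53.787657937800006, 'cx': 319.66285222170626, 'cy': 243.44367007780676, 'rvec': array([ 0.14158848, -2.62988657,  1.65981796]), 'tvec': array([436.90753728, 108.48084749, 860.87669401])}
flow_rack [([519, 183, 1], 0.67)]
big_tin_center [([469, -253, 20], 0.66), ([514, -127, 17], 0.2)]
small_tin_center [([380, -152, 14], 0.91), ([513, -126, 17], 0.9), ([395, -372, 16], 0.8), ([494, -32, 21], 0.65), ([389, 172, 20], 0.62)]
open_tin_center [([501, -401, 15], 0.93)]
{'clock': 0.5, 'joint_pos': array([ 1.2043288 ,  0.59935252, -0.00253149,  1.59944353,  0.00175992,
        0.94291016, -0.07983719]), 'joint_vel': array([-2.34829191e-03, -1.25859827e-03, -2.38630402e-04, -3.63952736e-05,
        9.93413502e-04, -1.32833163e-03, -1.47046169e-03]), 'tau': array([-2.25053860e-03, -7.75566030e+01,  1.56202018e+00, -2.58175278e+01,
        1.24084612e-02,  2.66078299e-03,  1.19083365e-04]), 'eef_pos': array([ 207.16404421, -694.73668958,  231.2207253 ]), 'ee_rot': array([-5.46954825e-05,  9.89523626e-01,  1.44371017e-01, -1.05034975e-05]), 'ft_force': array([-0.09841754,  0.30451207, -0.15226337]), 'torque': array([-0.02745143, -0.06216848,  0.00732697]), 'grip_force': 0.0, 'width': 85.49354966415727}
```

View pics/top0.png

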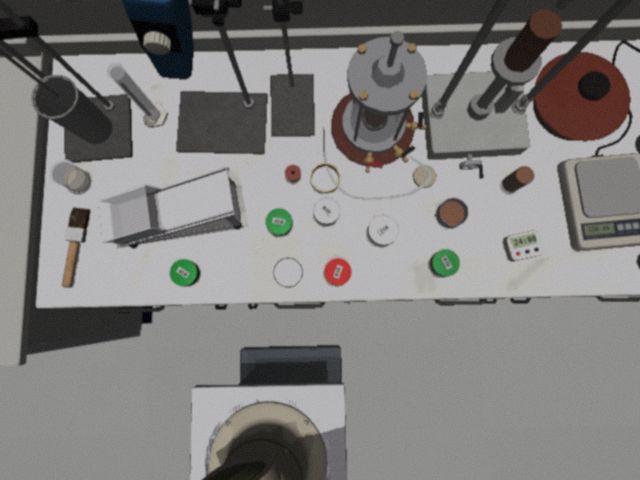

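View pics/side0.png

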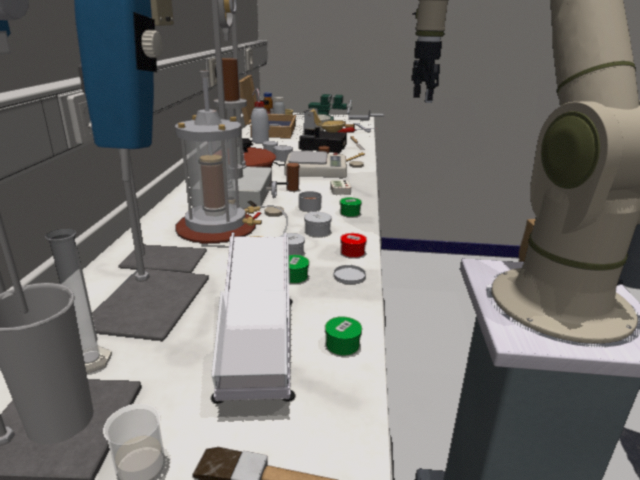

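The top picture shows silver closed tins at (326,210) and (383,229), the open soil tin at (452,212), and the rack from (105,220) to (235,195). Green tins at (279,222), (184,272) and (446,263), the red one at (338,272) and the empty ring at (288,271) are look-alikes. The two silver lidded ones fit the description, and a crop should confirm it. The side picture shows the rack running from (262,240) to (252,385).

```bash
cat > h.py <<'E'
from workcell import manip
import cv2, numpy as np
def cloud(c):
    p,d=manip.read_camera(c); k=manip.camera_params(c)
    R=cv2.Rodrigues(k["rvec"])[0]; f=240/np.tan(np.radians(k["fov_y"]/2))
    v,u=np.mgrid[:480,:640]
    P=np.stack([(u-k["cx"])*d/f,(v-k["cy"])*d/f,d],-1)
    W=(P-k["tvec"])@R   # R^T (P-t)
    W[d==0]=np.nan
    return p,W
E
python3 - <<'E'
from h import *
p,W=cloud("top")
a=cv2.resize(p[140:300,80:280],None,fx=4,fy=4,interpolation=2)[:,:,::-1]
b=cv2.resize(p[170:290,260:480],None,fx=3.6,fy=3.6,interpolation=2)[:,:,::-1]
cv2.imwrite("pics/tins.png",b)
s,Ws=cloud("side")
c=cv2.resize(s[220:410,190:350],None,fx=3,fy=3,interpolation=2)[:,:,::-1]
a=cv2.resize(a,(480,384))[:,:]; c=c[:384*1+186]; 
o=np.zeros((570,960,3),np.uint8);o[:384,:480]=a;o[:570,480:]=c
cv2.imwrite("pics/rack.png",cv2.resize(o,(800,475)))
# tin fits from depth: lid-top circle
for n,(x,y) in dict(big=(467,-254),small=(513,-128),open=(502,-399),red=(381,-151),green=(492,-29)).items():
    for nm,w in(("top",W),("side",Ws)):
        m=(np.hypot(w[...,0]-x,w[...,1]-y)<45)&(w[...,2]>26)&(w[...,2]<60)
        if m.sum()<10: continue
        (cx,cy),r=cv2.minEnclosingCircle(w[m][:,:2].astype(np.float32))
        print(n,nm,m.sum(),round(cx),round(cy),"r",round(r,1),"z",np.round(np.median(w[m][:,2]),1))
# rack axis
m=(np.abs(W[...,0]-516)<110)&(np.abs(W[...,1]-184)<170)&(W[...,2]>22)&(W[...,2]<150)
for nm,w in(("top",W),("side",Ws)):
    m=(np.hypot(w[...,0]-516,w[...,1]-184)<150)&(w[...,2]>22)&(w[...,2]<160)&~(np.hypot(w[...,0]-492,w[...,1]+29)<45)
    q=w[m][:,:2].astype(np.float32); r=cv2.minAreaRect(q); print(nm,r,cv2.boxPoints(r).round().tolist())
for px in[(115,220),(130,215),(150,212),(165,208),(180,206),(200,201),(215,198),(228,196)]: print(px,W[px[1],px[0]].round())
E
```

```text
big top 738 468 -249 r 32.1 z 38.4
big side 355 468 -250 r 33.8 z 39.4
small top 562 513 -130 r 28.6 z 34.5
small side 237 512 -130 r 30.8 z 35.5
open top 130 504 -398 r 30.9 z 32.3
open side 197 504 -401 r 34.4 z 32.0
red top 592 382 -150 r 28.5 z 34.7
red side 335 383 -152 r 30.4 z 35.4
green top 565 492 -28 r 28.9 z 34.6
green side 318 493 -29 r 30.3 z 35.3
top ((465.0798034667969, 184.40269470214844), (199.55731201171875, 280.95855712890625), 9.74386215209961) [[343.0, 306.0], [391.0, 29.0], [587.0, 63.0], [540.0, 340.0]]
side ((465.787109375, 183.861083984375), (200.26559448242188, 282.2479248046875), 10.251335144042969) [[342.0, 305.0], [392.0, 27.0], [589.0, 63.0], [539.0, 341.0]]
(115, 220) [492. 297.  87.]
(130, 215) [499. 262.  99.]
(150, 212) [515. 242.  48.]
(165, 208) [518. 203.  68.]
(180, 206) [519. 168.  81.]
(200, 201) [525. 124.  95.]
(215, 198) [527.  90. 108.]
(228, 196) [528.  63. 118.]
```

View pics/tins.png

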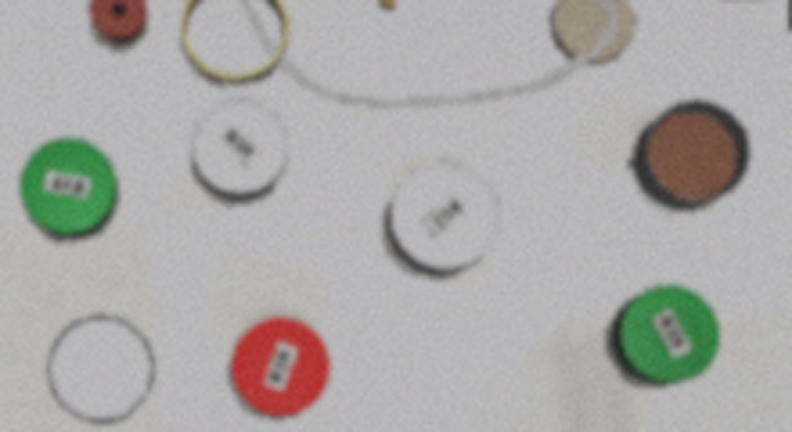

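View pics/rack.png

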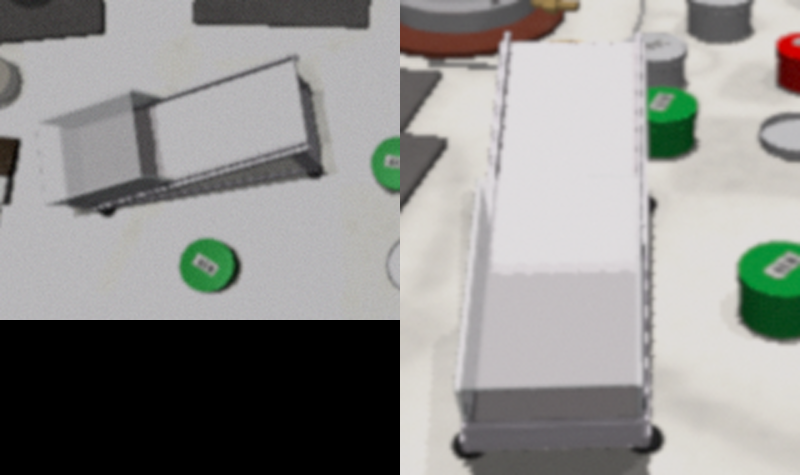

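The crop shows two plain silver lidded tins, big at world (468,-249) and small at (513,-130), so those are confirmed. The rack's upper, open end is at the right (y≈50) and downhill is towards +y. Next I refine the rack pose.

```bash
python3 - <<'E'
from h import *
for c in("top","side"):
    p,W=cloud(c)
    w=W[np.isfinite(W[...,2])]
    w=w[(np.abs(w[:,0]-516)<85)&(np.abs(w[:,1]-184)<165)&(np.hypot(w[:,0]-390,w[:,1]-174)>50)]
    e=w[(w[:,2]>25)&(w[:,2]<160)&(w[:,0]>425)]
    r=cv2.minAreaRect(e[:,:2].astype(np.float32)); print(c,[np.round(v,1) for v in r])
    f=w[(w[:,1]>70)&(w[:,1]<180)&(np.abs(w[:,0]-522)<28)&(w[:,2]>55)]
    for _ in range(3):
        A=np.c_[f[:,:2],np.ones(len(f))]; k=np.linalg.lstsq(A,f[:,2],rcond=None)[0]
        f=f[np.abs(A@k-f[:,2])<3]
    g=-k[:2]; print("slope",np.hypot(*g),"downhill angle",np.arctan2(g[1],g[0]),len(f))
    # edges across: for slices along rack y, extents in lane frame
    for th in (np.arctan2(g[1],g[0]),):
        d=np.array([np.cos(th),np.sin(th)]);n=np.array([-d[1],d[0]])
        print("xr=0 at s=",(70-k[2])/1, )
        s=e[:,:2]@d; t=e[:,:2]@n
        o=np.array([516,184]);s0=o@d;t0=o@n
        for a in range(-130,131,20):
            m=(np.abs(s-s0-a)<5)&(e[:,2]>70-.404*a-8)
            if m.sum()>8: print(a,np.round(np.percentile(t[m]-t0,[1,50,99]),1), end=' ; ')
        # rack x from floor height
        print(); print("xr offset", np.median((70-f[:,2])/.404-(f[:,:2]@d-s0)), np.round(np.percentile(s-s0,[.5,99.5])))
E
```

```text
top [array([516.1, 195.7]), array([ 97.2, 285.3]), np.float64(9.4)]
slope 0.40607165760173836 downhill angle 1.7249648049005064 1296
xr=0 at s= -42.69456713130249
-130 [-51.6  -0.5  44.9] ; -110 [-47.5  -1.8  45.1] ; -90 [-47.3  -2.3  45. ] ; -70 [-47.6  -2.   45. ] ; -50 [-46.1  -1.2  45.1] ; -30 [-46.3  -0.9  45.5] ; -10 [-45.8  -1.5  45.3] ; 10 [-46.2   1.2  45.9] ; 30 [-46.5  -3.5  45.4] ; 50 [-46.1  -2.1  45.8] ; 70 [-46.7   8.3  46. ] ; 90 [-46.2   7.7  46.2] ; 110 [-45.6   7.2  44. ] ; 130 [-44.9   5.5  43.3] ; 
xr offset -2.8315417488928496 [-128.  151.]
side [array([517.2, 194.2]), array([ 97.3, 285.3]), np.float64(9.3)]
slope 0.40518419024312247 downhill angle 1.7290677432386228 1643
xr=0 at s= -41.31993915044005
-130 [-50.4  -4.4  43.9] ; -110 [-50.8  -3.6  44. ] ; -90 [-50.8  -2.9  43.9] ; -70 [-50.5  -0.8  43.8] ; -50 [-50.7  -3.1  45.2] ; -30 [-50.5  -0.9  45.1] ; -10 [42.  43.4 45. ] ; 10 [43.3 44.7 44.8] ; 30 [-46.   43.2  44.7] ; 50 [-46.9  -2.4  44.5] ; 70 [-46.9  -0.5  44.3] ; 90 [-47.    0.6  45.5] ; 110 [-46.   -2.   42.8] ; 130 [-46.8  -3.9  41.7] ; 
xr offset -1.8214811956604393 [-127.  150.]
```

Rack origin is about (517,186.5) with downhill direction about 1.731 rad. I take the big tin first and load it with the fingers closing across the lane.

{"op": "carry_out", "data": {
  "targets": [
    {"claw": 85,"xyz": [18,31,0],"twist": 0.066},
    {"claw": 85,"xyz": [18,31,0],"twist": 0.066},
    {"claw": 85,"xyz": [18,31,0],"twist": 0.066},
    {"claw": 85,"xyz": [18,31,0],"twist": 0.066},
    {"claw": 85,"xyz": [18,31,0],"twist": 0.066},
    {"claw": 85,"xyz": [18,31,0],"twist": 0.066},
    {"claw": 85,"xyz": [18,31,0],"twist": 0.066},
    {"claw": 85,"xyz": [18,31,0],"twist": 0.066},
    {"claw": 85,"xyz": [18,31,0],"twist": 0.066},
    {"claw": 85,"xyz": [18,31,0],"twist": 0.066},
    {"claw": 85,"xyz": [18,31,0],"twist": 0.066},
    {"claw": 85,"xyz": [18,31,0],"twist": 0.066}
  ],
  "newtons": 30
}}

```text
clock: 1.7
eef_pos: [423.9, -321.3, 231.6]
ee_rot: [0.0, 0.856, 0.516, 0.0]
ft_force: [1.4, -0.7, 0.6]
width: 84.9
grip_force: 0.0
```

{"op": "carry_out", "data": {
  "targets": [
    {"xyz": [15,24,-20],"claw": 85},
    {"xyz": [15,24,-25],"claw": 85},
    {"xyz": [14,24,-25],"claw": 85},
    {"xyz": [0,0,-30],"claw": 85},
    {"xyz": [0,0,-30],"claw": 85},
    {"xyz": [0,0,-25],"claw": 85},
    {"xyz": [0,0,-20],"claw": 85},
    {"xyz": [0,0,-15],"claw": 85},
    {"xyz": [0,0,0],"claw": 85}
  ]
}}

```text
invalid input at $.targets[0]: expected keys claw, xyz, twist
```

{"op": "carry_out", "data": {
  "targets": [
    {"xyz": [15,24,-20],"claw": 85,"twist": 0},
    {"xyz": [15,24,-25],"claw": 85,"twist": 0},
    {"xyz": [14,24,-25],"claw": 85,"twist": 0},
    {"xyz": [0,0,-30],"claw": 85,"twist": 0},
    {"xyz": [0,0,-30],"claw": 85,"twist": 0},
    {"xyz": [0,0,-25],"claw": 85,"twist": 0},
    {"xyz": [0,0,-20],"claw": 85,"twist": 0},
    {"xyz": [0,0,-15],"claw": 85,"twist": 0},
    {"xyz": [0,0,0],"claw": 85,"twist": 0}
  ]
}}

```text
clock: 2.45
eef_pos: [466.3, -250.1, 38.8]
ee_rot: [-0.002, 0.857, 0.515, -0.001]
ft_force: [0.2, 0.7, 0.6]
width: 84.8
grip_force: 0.0
```

{"op": "carry_out", "data": {
  "targets": [
    {"xyz": [1,0,-14],"claw": 85,"twist": 0},
    {"xyz": [0,0,-14],"claw": 85,"twist": 0},
    {"xyz": [0,0,0],"claw": 85,"twist": 0},
    {"xyz": [0,0,0],"claw": 55,"twist": 0},
    {"xyz": [0,0,0],"claw": 55,"twist": 0},
    {"xyz": [0,0,0],"claw": 55,"twist": 0},
    {"xyz": [0,0,0],"claw": 55,"twist": 0},
    {"xyz": [0,0,0],"claw": 55,"twist": 0},
    {"xyz": [0,0,0],"claw": 55,"twist": 0}
  ]
}}

```text
clock: 3.2
eef_pos: [468.5, -251.0, 14.7]
ee_rot: [0.001, 0.857, 0.515, 0.0]
ft_force: [-1.2, 0.3, 7.8]
width: 62.0
grip_force: 32.9
```

{"op": "carry_out", "data": {
  "targets": [
    {"xyz": [0,0,10],"claw": 55,"twist": 0},
    {"xyz": [0,0,20],"claw": 55,"twist": 0},
    {"xyz": [0,0,30],"claw": 55,"twist": 0},
    {"xyz": [0,0,35],"claw": 55,"twist": 0},
    {"xyz": [0,0,35],"claw": 55,"twist": 0},
    {"xyz": [0,0,30],"claw": 55,"twist": 0},
    {"xyz": [0,0,20],"claw": 55,"twist": 0},
    {"xyz": [0,0,0],"claw": 55,"twist": 0},
    {"xyz": [0,0,0],"claw": 55,"twist": 0}
  ]
}}

```text
clock: 3.95
eef_pos: [468.4, -251.2, 195.2]
ee_rot: [0.001, 0.857, 0.515, 0.001]
ft_force: [0.7, -0.2, -1.4]
width: 62.2
grip_force: 33.6
```

{"op": "carry_out", "data": {
  "targets": [
    {"xyz": [3,15,0],"claw": 55,"twist": 0.03},
    {"xyz": [5,30,0],"claw": 55,"twist": 0.06},
    {"xyz": [6,35,0],"claw": 55,"twist": 0.06},
    {"xyz": [6,35,0],"claw": 55,"twist": 0.07},
    {"xyz": [6,35,0],"claw": 55,"twist": 0.07},
    {"xyz": [6,35,0],"claw": 55,"twist": 0.07},
    {"xyz": [6,35,0],"claw": 55,"twist": 0.07},
    {"xyz": [6,35,0],"claw": 55,"twist": 0.07},
    {"xyz": [6,35,0],"claw": 55,"twist": 0.06},
    {"xyz": [6,35,0],"claw": 55,"twist": 0.06},
    {"xyz": [3,23,0],"claw": 55,"twist": 0.03},
    {"xyz": [2,15,0],"claw": 55,"twist": 0}
  ]
}}

```text
clock: 4.95
eef_pos: [528.1, 116.5, 192.0]
ee_rot: [-0.001, 0.645, 0.764, -0.0]
ft_force: [0.3, -0.8, -1.2]
width: 61.9
grip_force: 33.6
```

```bash
python3 - <<'E'
from h import *
p,W=cloud("side");q,_=cloud("top")
s=manip.state();print({k:np.round(s[k],3) for k in("clock","eef_pos","ee_rot","width","grip_force","ft_force")})
cv2.imwrite("pics/g1.png",np.hstack([cv2.resize(p[100:420,150:420],None,fx=1.45,fy=1.45),cv2.resize(q[130:290,80:280],(400,464))])[:,:,::-1])
E
```

```text
{'clock': np.float64(5.05), 'eef_pos': array([528.129, 116.335, 192.059]), 'ee_rot': array([-0.001,  0.646,  0.764, -0.   ]), 'width': np.float64(61.861), 'grip_force': np.float64(33.559), 'ft_force': array([-0.76 ,  0.198, -1.363])}
```

View pics/g1.png

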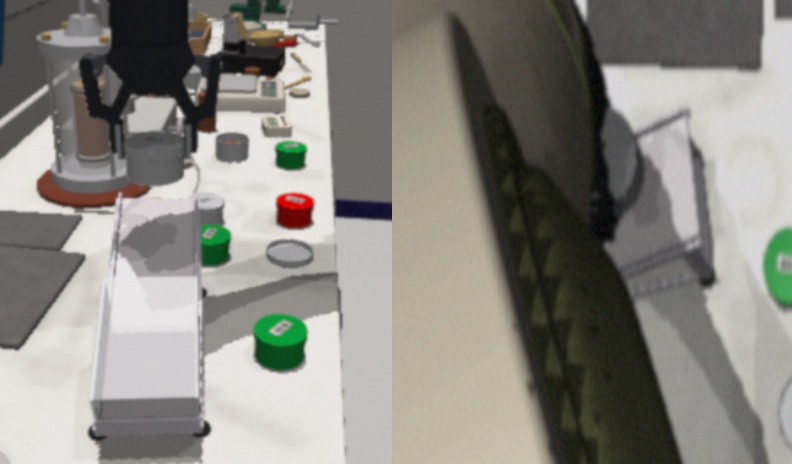

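The tin is held upright at (155,155) in the left half, over the open end of the lane. Lowering it.

{"op": "carry_out", "data": {
  "targets": [
    {"xyz": [0,0,-12],"claw": 55,"twist": 0},
    {"xyz": [0,0,-14],"claw": 55,"twist": 0},
    {"xyz": [0,0,-12],"claw": 55,"twist": 0},
    {"xyz": [0,0,-10],"claw": 55,"twist": 0},
    {"xyz": [0,0,-7],"claw": 55,"twist": 0},
    {"xyz": [0,0,-4],"claw": 55,"twist": 0},
    {"xyz": [0,0,-2],"claw": 55,"twist": 0},
    {"xyz": [0,0,0],"claw": 55,"twist": 0},
    {"xyz": [0,0,0],"claw": 55,"twist": 0}
  ]
}}

```text
clock: 5.8
eef_pos: [529.3, 112.2, 132.6]
ee_rot: [0.0, 0.648, 0.762, 0.0]
ft_force: [-0.5, -0.2, -1.0]
width: 61.9
grip_force: 33.6
```

{"op": "carry_out", "data": {
  "targets": [
    {"xyz": [0,0,-2],"claw": 55,"twist": 0},
    {"xyz": [0,0,-2],"claw": 55,"twist": 0},
    {"xyz": [0,0,-1],"claw": 55,"twist": 0},
    {"xyz": [0,0,0],"claw": 55,"twist": 0}
  ]
}}

```text
clock: 6.13
eef_pos: [529.1, 112.2, 127.2]
ee_rot: [0.0, 0.648, 0.762, -0.0]
ft_force: [-0.4, 0.2, -1.0]
width: 61.7
grip_force: 33.6
```

{"op": "carry_out", "data": {
  "targets": [
    {"xyz": [0,0,-2],"claw": 55,"twist": 0},
    {"xyz": [0,0,0],"claw": 55,"twist": 0},
    {"xyz": [0,0,0],"claw": 84,"twist": 0},
    {"xyz": [0,0,0],"claw": 84,"twist": 0},
    {"xyz": [0,0,0],"claw": 84,"twist": 0},
    {"xyz": [0,0,0],"claw": 84,"twist": 0},
    {"xyz": [0,0,0],"claw": 84,"twist": 0},
    {"xyz": [0,0,0],"claw": 84,"twist": 0},
    {"xyz": [0,0,0],"claw": 84,"twist": 0},
    {"xyz": [0,0,0],"claw": 84,"twist": 0}
  ]
}}

```text
clock: 6.97
eef_pos: [529.2, 112.2, 125.3]
ee_rot: [0.0, 0.648, 0.762, -0.0]
ft_force: [-0.1, -0.1, 0.8]
width: 84.0
grip_force: 0.0
```

```bash
python3 - <<'E'
from h import *
p,W=cloud("side")
s=manip.state();print({k:np.round(s[k],3) for k in("clock","eef_pos","width","grip_force","ft_force")})
cv2.imwrite("pics/g2.png",cv2.resize(p[130:420,170:350],None,fx=2,fy=2)[:,:,::-1])
E
```

```text
{'clock': np.float64(7.017), 'eef_pos': array([529.187, 112.221, 125.27 ]), 'width': np.float64(83.843), 'grip_force': np.float64(0.0), 'ft_force': array([ 0.678, -0.854,  0.257])}
```

View pics/g2.png

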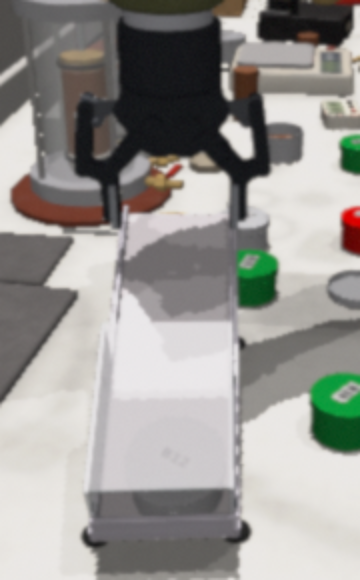

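The big tin lies at the stop, under the cover at (175,470) in the crop, and the gripper is clear. Now the small tin.

{"op": "carry_out", "data": {
  "targets": [
    {"xyz": [0,0,20],"claw": 85,"twist": 0},
    {"xyz": [0,0,25],"claw": 85,"twist": 0},
    {"xyz": [0,0,25],"claw": 85,"twist": 0},
    {"xyz": [-1,-15,0],"claw": 85,"twist": -0.12},
    {"xyz": [-2,-30,0],"claw": 85,"twist": -0.12},
    {"xyz": [-2,-33,0],"claw": 85,"twist": -0.12},
    {"xyz": [-2,-33,0],"claw": 85,"twist": -0.12},
    {"xyz": [-2,-33,0],"claw": 85,"twist": -0.12},
    {"xyz": [-2,-33,0],"claw": 85,"twist": -0.12},
    {"xyz": [-2,-30,0],"claw": 85,"twist": -0.12},
    {"xyz": [-2,-20,0],"claw": 85,"twist": -0.12},
    {"xyz": [-1,-15,0],"claw": 85,"twist": -0.12}
  ]
}}

```text
clock: 8.02
eef_pos: [512.5, -132.4, 195.3]
ee_rot: [0.0, 0.949, 0.316, -0.0]
ft_force: [-0.9, 0.1, -0.2]
width: 85.1
grip_force: 0.0
```

{"op": "carry_out", "data": {
  "targets": [
    {"xyz": [0,0,-20],"claw": 85,"twist": 0},
    {"xyz": [0,0,-30],"claw": 85,"twist": 0},
    {"xyz": [0,0,-30],"claw": 85,"twist": 0},
    {"xyz": [0,0,-25],"claw": 85,"twist": 0},
    {"xyz": [0,0,-20],"claw": 85,"twist": 0},
    {"xyz": [0,0,-15],"claw": 85,"twist": 0},
    {"xyz": [0,0,0],"claw": 85,"twist": 0},
    {"xyz": [0,0,0],"claw": 85,"twist": 0}
  ]
}}

```text
clock: 8.68
eef_pos: [512.8, -129.6, 54.8]
ee_rot: [-0.0, 0.947, 0.32, -0.001]
ft_force: [-0.6, -0.5, -0.2]
width: 84.9
grip_force: 0.0
```

{"op": "carry_out", "data": {
  "targets": [
    {"xyz": [0,0,-15],"claw": 85,"twist": 0},
    {"xyz": [0,0,-15],"claw": 85,"twist": 0},
    {"xyz": [0,0,-16],"claw": 85,"twist": 0},
    {"xyz": [0,0,0],"claw": 85,"twist": 0},
    {"xyz": [0,0,0],"claw": 48,"twist": 0},
    {"xyz": [0,0,0],"claw": 48,"twist": 0},
    {"xyz": [0,0,0],"claw": 48,"twist": 0},
    {"xyz": [0,0,0],"claw": 48,"twist": 0},
    {"xyz": [0,0,0],"claw": 48,"twist": 0},
    {"xyz": [0,0,0],"claw": 48,"twist": 0},
    {"xyz": [0,0,0],"claw": 48,"twist": 0}
  ]
}}

```text
clock: 9.6
eef_pos: [513.8, -129.9, 10.9]
ee_rot: [0.001, 0.947, 0.32, 0.001]
ft_force: [-0.7, 0.1, 6.1]
width: 55.1
grip_force: 30.7
```

{"op": "carry_out", "data": {
  "targets": [
    {"xyz": [0,0,10],"claw": 48,"twist": 0},
    {"xyz": [0,0,20],"claw": 48,"twist": 0},
    {"xyz": [0,0,30],"claw": 48,"twist": 0},
    {"xyz": [0,0,35],"claw": 48,"twist": 0},
    {"xyz": [0,0,35],"claw": 48,"twist": 0},
    {"xyz": [0,0,30],"claw": 48,"twist": 0},
    {"xyz": [0,0,20],"claw": 48,"twist": 0},
    {"xyz": [0,0,0],"claw": 48,"twist": 0},
    {"xyz": [0,0,0],"claw": 48,"twist": 0}
  ]
}}

```text
clock: 10.35
eef_pos: [513.5, -130.0, 191.5]
ee_rot: [0.001, 0.947, 0.32, 0.002]
ft_force: [-0.1, -0.1, -1.3]
width: 55.4
grip_force: 32.3
```

{"op": "carry_out", "data": {
  "targets": [
    {"xyz": [1,15,0],"claw": 48,"twist": 0.06},
    {"xyz": [1,20,0],"claw": 48,"twist": 0.1},
    {"xyz": [2,25,0],"claw": 48,"twist": 0.11},
    {"xyz": [2,28,0],"claw": 48,"twist": 0.11},
    {"xyz": [2,28,0],"claw": 48,"twist": 0.11},
    {"xyz": [2,28,0],"claw": 48,"twist": 0.11},
    {"xyz": [2,28,0],"claw": 48,"twist": 0.11},
    {"xyz": [2,25,0],"claw": 48,"twist": 0.11},
    {"xyz": [1,20,0],"claw": 48,"twist": 0.11},
    {"xyz": [1,15,0],"claw": 48,"twist": 0.1},
    {"xyz": [0,10,0],"claw": 48,"twist": 0.055},
    {"xyz": [0,0,0],"claw": 48,"twist": 0}
  ]
}}

```text
clock: 11.35
eef_pos: [528.0, 115.5, 188.1]
ee_rot: [-0.001, 0.643, 0.766, -0.0]
ft_force: [1.0, 1.0, -0.8]
width: 55.2
grip_force: 32.3
```

{"op": "carry_out", "data": {
  "targets": [
    {"xyz": [0,0,-12],"claw": 48,"twist": 0},
    {"xyz": [0,0,-14],"claw": 48,"twist": 0},
    {"xyz": [0,0,-12],"claw": 48,"twist": 0},
    {"xyz": [0,0,-10],"claw": 48,"twist": 0},
    {"xyz": [0,0,-7],"claw": 48,"twist": 0},
    {"xyz": [0,0,-4],"claw": 48,"twist": 0},
    {"xyz": [0,0,0],"claw": 48,"twist": 0},
    {"xyz": [0,0,0],"claw": 48,"twist": 0}
  ]
}}

```text
clock: 12.02
eef_pos: [529.2, 112.2, 130.3]
ee_rot: [-0.0, 0.646, 0.763, -0.0]
ft_force: [0.5, 0.4, -0.7]
width: 55.3
grip_force: 32.3
```

{"op": "carry_out", "data": {
  "targets": [
    {"xyz": [0,0,-3],"claw": 48,"twist": 0},
    {"xyz": [0,0,-2],"claw": 48,"twist": 0},
    {"xyz": [0,0,-2],"claw": 48,"twist": 0},
    {"xyz": [0,0,0],"claw": 48,"twist": 0},
    {"xyz": [0,0,0],"claw": 48,"twist": 0}
  ]
}}

```text
clock: 12.43
eef_pos: [529.2, 112.2, 123.3]
ee_rot: [0.0, 0.646, 0.763, -0.0]
ft_force: [-0.3, -0.6, -0.6]
width: 55.4
grip_force: 32.3
```

{"op": "carry_out", "data": {
  "targets": [
    {"xyz": [0,0,0],"claw": 84,"twist": 0},
    {"xyz": [0,0,0],"claw": 84,"twist": 0},
    {"xyz": [0,0,0],"claw": 84,"twist": 0},
    {"xyz": [0,0,0],"claw": 84,"twist": 0},
    {"xyz": [0,0,0],"claw": 84,"twist": 0},
    {"xyz": [0,0,0],"claw": 84,"twist": 0},
    {"xyz": [0,0,10],"claw": 84,"twist": 0},
    {"xyz": [0,0,20],"claw": 84,"twist": 0},
    {"xyz": [0,0,25],"claw": 84,"twist": 0},
    {"xyz": [0,0,20],"claw": 84,"twist": 0},
    {"xyz": [0,0,0],"claw": 84,"twist": 0},
    {"xyz": [0,0,0],"claw": 84,"twist": 0}
  ]
}}

```text
clock: 13.43
eef_pos: [529.8, 112.3, 199.8]
ee_rot: [0.001, 0.646, 0.763, 0.001]
ft_force: [-1.0, 0.0, -1.2]
width: 83.8
grip_force: 0.0
```

```bash
python3 - <<'E'
from h import *
p,W=cloud("side")
s=manip.state();print({k:np.round(s[k],3) for k in("clock","eef_pos","width","grip_force","ft_force")})
print(manip.place_of("side","open_tin_center")[:1])
cv2.imwrite("pics/g3.png",cv2.resize(p[130:420,170:370],None,fx=2,fy=2)[:,:,::-1])
E
```

```text
{'clock': np.float64(13.483), 'eef_pos': array([529.206, 112.016, 198.79 ]), 'width': np.float64(83.881), 'grip_force': np.float64(0.0), 'ft_force': array([ 0.31 , -0.143, -0.22 ])}
[]
```

View pics/g3.png

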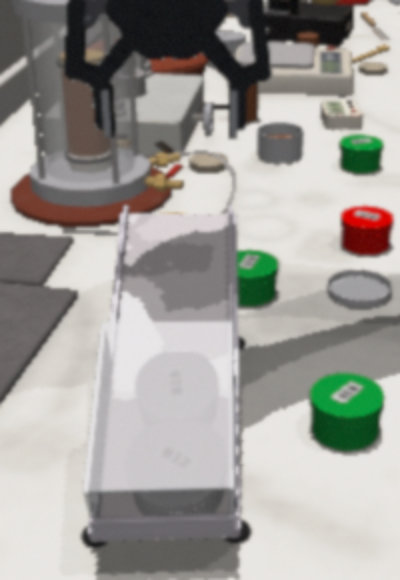

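Both tins lie flat in the lane: the big one at the stop, (175,465), and the small one right behind it, (175,385). The open tin still stands at (280,142), and the gripper is clear.

```bash
python3 -c "
from workcell import manip
print(manip.finish_job())"
```

```text
the job is handed in; nothing more can be done
None
```

Both silver tins are in the flow lane, the big one at the stop and the small one resting behind it; the open tin was left standing, and the job was handed in at about 13.5 s on the robot's clock.

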